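# Rinse a cup on the press-down cup rinser

## Task

A cup needs a rinse before the coffee goes in: pick up the cup lying on its side on the ridged drying mat, turn it mouth-down in the air and bring it down over the rinser's upright nozzle so that its rim sits flat and centred on the star. Press the star down gently with the cup, about 8 mm, half its travel (all the way down it splashes, so never push it near its stop), and keep it there without a break for about three seconds. Finish while still gripping the cup and holding the rinser open like that; do not push the star with the gripper itself, and leave the jug, the canister and the other cup where they stand.

Things in the scene. Friction and masses are not known exactly. Their poses are not given: they have to be found in the camera images.
- cup: White handleless straight-sided stoneware cup, outside diameter 62 mm, 72 mm tall, wall 4 mm (inside diameter 54 mm), about 0.17 kg, centre of mass about 27 mm from the foot. Starts lying on its side in a groove of the drying mat, axis level and 39 mm above the table, mouth pointing to the robot's left (within about 25 degrees of world +y). Origin: centre of its closed foot, on the cup's axis; its +z runs along the axis from the foot to the mouth.
- cup_rim (a point): Centre of the cup's mouth, in the plane of the rim, 72 mm from the foot.
- mat: Fixed dark silicone drying mat, 190 x 212 mm, with raised ridges 10 mm high and 24 mm apart running along its own x. Turned so that its x points roughly to the robot's left. Origin: centre of its underside on the table. The cup lies in the middle groove, along the mat's x.
- rinser: Fixed steel cup rinser: a low drip pan 150 x 220 mm (along its own x and y), walls 25 mm high, with a slotted grille. The six-armed star with the nozzle stands 45 mm off the pan's centre, towards its own +y. Origin: centre of the pan's underside on the table, z up.
- star (a point): Centre of the top face of the rinser's star (on the nozzle's axis), z up; it moves down with the star. At rest 42 mm above the table. The star is a flat spider of six arms, 84 mm across, on which the cup's rim rests; from its middle rises the tapered nozzle, 25 mm wide at its foot and 29 mm tall, its tip 71 mm above the table at rest. Star and nozzle move down together.
- valve (a joint): How far the star is pressed down, in m: 0 at rest, 0.016 at its stop. A spring pushes it up: it begins to move at about 4 N and needs about 0.45 N more for each mm (about 8 N at 8 mm, the weight of the cup included); the cup's weight alone does not move it; it springs back when let go.
- spare_cup: Bystander: a second cup of the same shape, standing upright (mouth up) on the table at one side. Origin: centre of its foot.
- milk_jug: Bystander: steel milk jug 82 mm wide, 95 mm tall, with a handle on its +y side reaching 68 mm from its axis. Origin: centre of its foot.
- canister: Bystander: black coffee canister with a wooden lid, 90 mm wide, 128 mm tall, beyond the work in the middle. Origin: centre of its foot.
Mind the look-alikes: they are no part of the job. Leave any pink or purple look-alike of the cup alone.

How it is judged:
By the outcome, as a careful person would: the job done as asked, in the order asked, and still so for the second after the job is handed in, while the arm keeps its last pose, push and grip.
It also fails if it takes over 50 s, if anything falls off the work surface, if the arm or the gripper's body presses on something with over 40 N, if the wrist force passes 120 N, or if a joint passes its speed limit or range.

## Robot

A 7-joint arm with a two-finger parallel gripper is mounted at the origin on the work surface. World frame = base frame: x ahead of the robot, y to its left, z up, the work surface at z = 0. Lengths are in m, angles in rad, forces in N, time in s.
With the tool pointing down it reaches from about 0.4 to 0.85 m from the base axis. Payload 4.5 kg.
Tool frame: the origin (TCP) lies at the very end of the fingers, on their centre line; the grasp point (between the pads) lies 19 mm behind it; z points along the fingers, y is the line along which they close (so a half turn about z gives the same grasp; the last joint's range is limited). The gripper opens to 88 mm and grips with 3 to 60 N. Pads are 18 mm wide; open, the fingers measure 123 mm over their backs; the gripper's body (75 mm by 187 mm) begins 45 mm behind the grasp point.
Start: joints at [1.136, 0.689, -0.195, 1.565, 0.157, 0.902, -0.215], TCP at [0.282, -0.558, 0.239] pointing down, gripper open.
Joint ranges: [-3.01, 3.01], [-0.46, 2.08], [-1.47, 1.51], [0.13, 2.56], [-1, 4.14], [0.04, 2.09], [-2.66, 2.66]. Speed limits (rad/s): [2.57, 2.57, 3.14, 3.14, 3.14, 3.14, 3.14].

## Interface

Orientations are given as a 3x3 rotation matrix whose columns are the frame's x, y, z axes.
In Python, from station import env gives the robot as it stands.
- The arm moves only by the tool arm_command, never from a script. Its argument "commands" is a list of rows, each an object of numbers: "dx", "dy", "dz": the shift along the tool's x, y, z in cm; "wx", "wy", "wz": the turn, a rotation vector about the tool's x, y, z in rad. A call has 1 to 12 rows; each row shifts and turns the commanded pose from where the row before left it, along the tool's axes as they then stand; what a row does not reach is not made up. A row lasts 1/10 s, in which the tool goes at most 50 mm and 8.59 degrees, less where a joint would pass 70% of its speed; a pose out of reach is approached as far as the arm can. A call with a gripper value outside its range is refused whole. "grip" is the closure, from 0 (fully open) to 1 (shut), set as the call begins (left out, the last holds). The fingers move at their own pace and stop on an object; "newtons" is the grip in N (left out, the last holds). Time passes only in rows, so rows that do not move let the fingers close. It gives the time, the measured TCP pose, the force, the opening and the grip force at its end, in the units of the state.
- env.get_state(): the state, without advancing time (a new reading comes with each control period).
- env.get_image(name): name is "scene" or "top" or "wrist"; returns the picture (480x640x3 uint8, red, green, blue); there is no depth.
- env.get_calibration(name): a dict with "fx", "fy", "cx", "cy" (pixels), "extrinsics" (4x4, takes a point from camera to world coordinates); the wrist camera has in their place "T_tool_cam" (4x4, takes a point from camera to tool coordinates, whose origin is the TCP and whose axes are the flange's). Camera axes: x right, y down, z forward; pixel columns grow to the right and rows downward; lengths in m; the calibration is good to about 2 mm. A picture is of the moment at which its call begins: read the wrist's pose just before it. get_calibration takes no time and is no camera call.
- env.finish_job(): hands the job in; it is judged then, once.
Trained networks look in the newest picture that a camera, given by its name, has taken for a name from the list of things; names that differ only in an ending like _2 or _b are one class to them, and where a whole thing is asked for, a point or a joint stands for the part that bears it (a point fixed in the world has none). Each returns a list of dicts, best first, with "score" (0 to 1); they miss things now and then, are a little off and sometimes report something else, mostly with a low value. They report only what shows in the picture. A call takes as long as a camera call. They do not tell look-alikes from the thing itself.
- env.search_frame(camera, query): "point" ([x, y, z] in m, in world coordinates, good to about 4 mm: the middle of the surface that is visible of it).
- env.spot_point(camera, query): "point" ([x, y, z] in m, in world coordinates, good to about 4 mm: a listed point, or the origin of a listed thing).
The state is a dict: "clock": time; "joint_positions": joint angles; "dq": joint speeds; "joint_efforts": joint torques, N m; "tool_pos": TCP position; "ee_rot": TCP orientation; "ft_force": force on the tool from outside, world axes, zero at the start; "moment": the same for the moment, N m; "finger_gap": opening from 0.0 (shut) to 1.0 (fully open); "grasp_force": force on a finger pad.
Only numpy, scipy, OpenCV 4.12 (cv2) and the standard library are available. Lean on these libraries where they do the work, as an engineer would, in place of code of your own. Each camera call takes 0.05 s, during which the arm holds its last target. There are 200 camera calls.

## Working session

There is one attempt and no reset: what is moved stays moved. The work goes in short steps, Python scripts to look and compute and a tool call to move; the robot and the scene stay as the last step left them, time stands still between calls to the robot, and variables do not carry over. Pictures are saved under pics/ and viewed, at most 10 in all, crops included, and the job is handed in when it is done.

Besides the shell and the picture viewer there is one more tool, called after "Emit:" as name(argument=value, ...) on one line, values as JSON. arm_command: Moves the arm, as the interface text tells. Its arguments: {"type":"object","properties":{"commands":{"type":"array"},"grip":{"type":"number"},"newtons":{"type":"number"}},"required":["commands"]}

```bash
mkdir -p pics; python3 - <<'E'
from station import env
import cv2,numpy as np
for c in ("scene","top"):
    im=env.get_image(c); cv2.imwrite(f"pics/{c}0.png",im[:,:,::-1])
    for q in ("cup","cup_rim","star","mat","rinser","spare_cup","milk_jug","canister"):
        r=env.spot_point(c,q)
        print(c,q,[(np.round(d["point"],3).tolist(),round(d["score"],2)) for d in r[:4]])
s=env.get_state();print(s)
E
```

```text
scene cup [([0.538, -0.249, 0.039], 0.93), ([0.689, -0.462, 0.029], 0.87), ([0.576, -0.466, 0.03], 0.6)]
scene cup_rim [([0.563, -0.178, 0.036], 0.83), ([0.584, -0.394, 0.028], 0.64), ([0.443, 0.471, -0.001], 0.58), ([0.741, -0.401, 0.031], 0.57)]
scene star [([0.555, 0.289, 0.048], 0.53)]
scene mat [([0.554, -0.221, 0.005], 0.9)]
scene rinser []
scene spare_cup [([0.425, -0.53, 0.0], 0.78)]
scene milk_jug [([0.44, 0.472, -0.001], 0.67)]
scene canister [([0.724, 0.005, 0.001], 0.55)]
top cup [([0.576, -0.468, 0.034], 0.91), ([0.692, -0.46, 0.034], 0.71), ([0.537, -0.253, 0.05], 0.58)]
top cup_rim [([0.584, -0.393, 0.027], 0.7), ([0.738, -0.406, 0.031], 0.63), ([0.565, -0.18, 0.036], 0.58)]
top star [([0.558, 0.29, 0.045], 0.62)]
top mat [([0.544, -0.221, -0.001], 0.57)]
top rinser [([0.567, 0.244, 0.002], 0.63)]
top spare_cup [([0.419, -0.534, 0.001], 0.56)]
top milk_jug [([0.446, 0.466, -0.001], 0.94)]
top canister [([0.727, -0.001, -0.0], 0.78)]
{'clock': 0.9, 'joint_positions': array([ 1.1357892 ,  0.68905418, -0.19460399,  1.56526927,  0.15731235,
        0.90250732, -0.21508886]), 'dq': array([-9.63111964e-04,  1.58801065e-03, -3.67602687e-05,  7.94425054e-04,
        6.97848309e-05,  4.79289165e-04, -7.59841271e-04]), 'joint_efforts': array([-1.48831452e-03, -5.27489126e+01, -1.26709554e+00, -1.53745490e+01,
       -5.17596875e-02, -7.06223909e-04,  4.28029034e-05]), 'tool_pos': array([ 0.28243049, -0.55759418,  0.23877966]), 'ee_rot': array([[ 8.92089607e-01,  4.51858527e-01,  7.08573101e-05],
       [ 4.51858533e-01, -8.92089597e-01, -1.28575347e-04],
       [ 5.11320209e-06,  1.46718211e-04, -9.99999989e-01]]), 'ft_force': array([ 0.24710893, -0.43696038, -0.34542294]), 'moment': array([-0.01605989, -0.00465788, -0.04453048]), 'grasp_force': 0.0, 'finger_gap': 1.0026091224735734}
```

View pics/scene0.png

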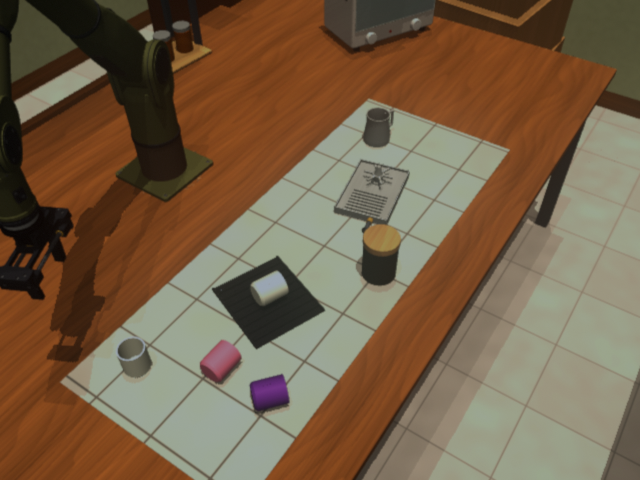

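View pics/top0.png

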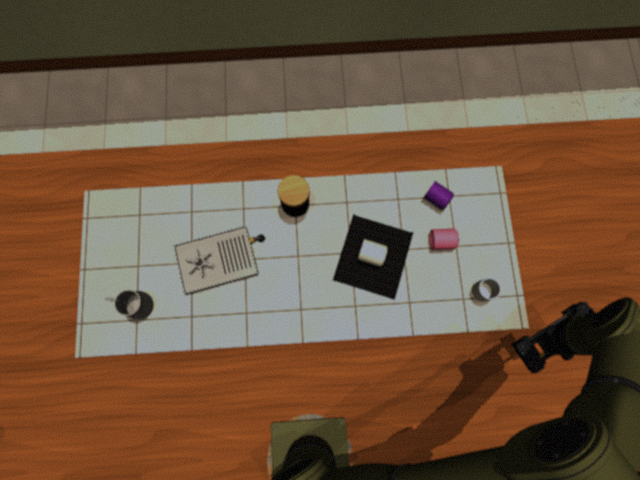

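The picture shows three lying candidates: white on the mat (scene 269,288; top 373,252), pink (220,360) and purple (270,392). White on the ridged mat fits the description. I take the networks' (0.538,-0.25) as its foot and (0.564,-0.179) as its rim. The star is near top (200,262).

```bash
python3 - <<'E'
import cv2
a=cv2.imread("pics/scene0.png")[240:350,205:335]; b=cv2.imread("pics/top0.png")[210:300,330:420]
cv2.imwrite("pics/crop.png",cv2.hconcat([cv2.resize(a,(450,400),interpolation=2),cv2.resize(b,(350,400),interpolation=2)][:2]))
E
```

```text
(no output)
```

View pics/crop.png

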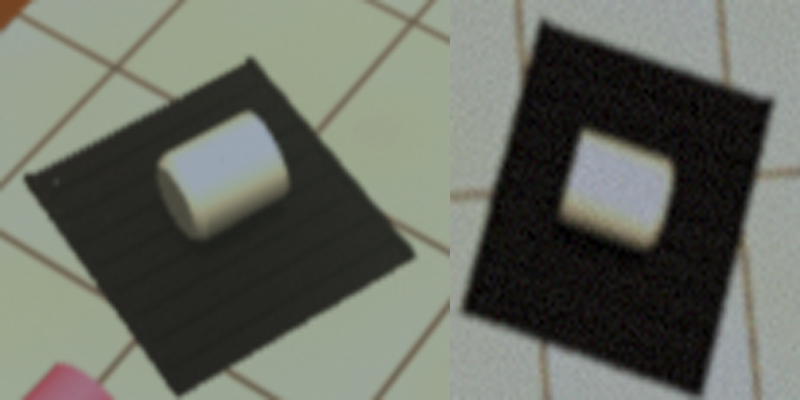

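Emit:
arm_command(commands=[{"dz": -3, "dx": 3}, {"dz": -2, "dx": 4}, {"dx": 4, "dy": 1, "wx": 0.1}, {"dx": 4, "dy": 1, "wx": 0.1}, {"dx": 4, "dy": 1, "wy": 0.1}, {"dx": 4, "wy": 0.1}, {"dx": 2, "wz": 0.1}, {"wz": 0.1}], grip=0)

```text
invalid input at $.commands[0]: expected keys dx, dy, dz, wx, wy, wz
```

```bash
cat > log.py <<'E'
from station import env
import json,numpy as np
def rec():
    s=env.get_state(); d={k:np.array(s[k]).tolist() for k in("clock","joint_positions","tool_pos","ee_rot","ft_force","finger_gap","grasp_force")}
    open("log.jsonl","a").write(json.dumps(d)+"\n"); return s
if __name__=="__main__":
    s=rec(); np.set_printoptions(precision=4,suppress=True)
    print(s["clock"],s["joint_positions"],s["tool_pos"],s["ft_force"],s["finger_gap"],s["grasp_force"]);print(s["ee_rot"])
E
python3 log.py
```

```text
0.9 [ 1.1358  0.6891 -0.1946  1.5653  0.1573  0.9025 -0.2151] [ 0.2824 -0.5576  0.2388] [ 0.2471 -0.437  -0.3454] 1.0026091224735734 0.0
[[ 0.8921  0.4519  0.0001]
 [ 0.4519 -0.8921 -0.0001]
 [ 0.      0.0001 -1.    ]]
```

The crop shows the white cup in the middle groove. Its closed foot faces the camera at crop (190,205), so its mouth points to +y, which makes it the cup meant.

Emit:
arm_command(commands=[{"dx": 3, "dy": 0, "dz": -3, "wx": 0, "wy": 0, "wz": 0}, {"dx": 4, "dy": 0, "dz": -2, "wx": 0, "wy": 0, "wz": 0}, {"dx": 4, "dy": 0, "dz": 0, "wx": 0.1, "wy": 0, "wz": 0}, {"dx": 4, "dy": 0, "dz": 0, "wx": 0.1, "wy": 0, "wz": 0}], grip=0)

```text
clock: 1.3
tool_pos: [0.4175, -0.489, 0.291]
ee_rot: [[0.892, 0.443, -0.09], [0.452, -0.874, 0.178], [0.0, -0.199, -0.98]]
ft_force: [0.5, -1.1, -0.6]
finger_gap: 1.002
grasp_force: 0.0
```

```bash
python3 log.py
```

```text
1.3 [ 0.9147  0.7705 -0.2042  1.2232  0.0752  1.3487 -0.3718] [ 0.4175 -0.489   0.291 ] [ 0.5164 -1.1272 -0.6225] 1.0016881858383784 0.0
[[ 0.8921  0.4429 -0.0897]
 [ 0.4519 -0.8742  0.1779]
 [ 0.0003 -0.1993 -0.9799]]
```

Emit:
arm_command(commands=[{"dx": 3, "dy": 0, "dz": 0, "wx": 0, "wy": 0.1, "wz": 0}, {"dx": 3, "dy": 0, "dz": 0, "wx": 0, "wy": 0.1, "wz": 0}, {"dx": 3, "dy": 0, "dz": 0, "wx": 0, "wy": 0, "wz": 0.14}, {"dx": 0, "dy": 0, "dz": 0, "wx": 0, "wy": 0, "wz": 0.14}])

```text
clock: 1.7
tool_pos: [0.5007, -0.448, 0.2982]
ee_rot: [[0.979, 0.179, 0.093], [0.149, -0.952, 0.266], [0.136, -0.247, -0.959]]
ft_force: [0.8, 0.2, 0.5]
finger_gap: 0.999
grasp_force: 0.0
```

```bash
python3 log.py
```

```text
1.7 [ 0.8798  0.781  -0.2105  1.1984 -0.1217  1.2848 -0.6407] [ 0.5007 -0.448   0.2982] [0.8075 0.2419 0.4578] 0.9990573388038786 0.0
[[ 0.9795  0.179   0.0927]
 [ 0.1488 -0.9523  0.2665]
 [ 0.1359 -0.2472 -0.9594]]
```

```bash
cat > kin.py <<'E'
import json,itertools,numpy as np
from scipy.optimize import least_squares
from scipy.spatial.transform import Rotation as Rot
D=[json.loads(l) for l in open("log.jsonl")]
Rz=lambda a:Rot.from_euler('z',a).as_matrix(); Ry=lambda a:Rot.from_euler('y',a).as_matrix()
def chain(q,s):
    R=np.eye(3);F=[]
    for i in range(7):
        R=R@(Rz if i%2==0 else Ry)(s[i]*q[i]); F.append(R)
    return F
best=[]
for s in itertools.product((1,-1),repeat=7):
    C=[chain(d["joint_positions"],s)[-1].T@np.array(d["ee_rot"]) for d in D]
    m=Rot.from_matrix(C).mean(); best.append((max((m.inv()*Rot.from_matrix(c)).magnitude() for c in C),s,m))
best.sort(key=lambda t:t[0]); err,S,C=best[0]; C=C.as_matrix()
def fk(q,p):
    F=chain(q,S)
    return F[0]@[p[7],0,p[0]]+F[1]@[p[1],0,p[2]]+F[3]@[p[3],0,p[4]]+F[6]@[0,0,p[5]]+F[5]@[p[6],0,0], F[6]@C
p0=[.3,0,.4,0,.4,.25,0,0]
res=lambda p:np.concatenate([(fk(d["joint_positions"],p)[0]-d["tool_pos"])*1e3 for d in D]+[.002*(np.array(p)-p0)*1e3])
fit=least_squares(res,p0);P=fit.x
lo=np.array([-3.01,-.46,-1.47,.13,-1,.04,-2.66]);hi=np.array([3.01,2.08,1.51,2.56,4.14,2.09,2.66])
def ik(pos,R,q0,tries=1):
    f=lambda q:np.concatenate([(fk(q,P)[0]-pos)*10,Rot.from_matrix(fk(q,P)[1].T@R).as_rotvec()*3,.003*(q-q0)])
    r=least_squares(f,np.clip(q0,lo+.03,hi-.03),bounds=(lo+.02,hi-.02)); e=f(r.x)
    return r.x,np.linalg.norm(e[:3])/10,np.linalg.norm(e[3:6])/3
if __name__=="__main__":
    np.set_printoptions(precision=4,suppress=True)
    print([(round(b[0],4),b[1]) for b in best[:4]]);print(C);print(P,np.abs(fit.fun[:3*len(D)]).max())
E
python3 kin.py
```

```text
[(0.0, (-1, 1, -1, 1, -1, 1, -1)), (0.1179, (-1, 1, 1, 1, -1, 1, -1)), (0.1901, (1, -1, -1, -1, 1, -1, -1)), (0.2065, (-1, -1, -1, 1, 1, 1, -1))]
[[-0. -1. -0.]
 [ 1. -0. -0.]
 [ 0. -0.  1.]]
[-0.127  -0.5273  0.5518 -0.0226  0.1552  0.3167  0.0367  0.5841] 0.9156210358217676
```

```bash
python3 - <<'E'
import numpy as np,kin
from scipy.optimize import least_squares
np.set_printoptions(precision=4,suppress=True)
p0=np.array(kin.p0)
for free in ([0,2,4,5],[0,2,4,5,6],[0,2,4,5,1,3],[0,2,4,5,7],[0,2,4,5,3],[0,2,4,5,1]):
    def f(x):
        p=p0.copy();p[free]=x
        return np.concatenate([(kin.fk(d["joint_positions"],p)[0]-d["tool_pos"])*1e3 for d in kin.D])
    r=least_squares(f,p0[free]);print(free,r.x,np.abs(r.fun).max())
E
```

```text
[0, 2, 4, 5] [0.0968 0.7166 0.2166 0.2502] 26.660010702331512
[0, 2, 4, 5, 6] [0.0562 0.857  0.2805 0.2987 0.148 ] 9.970192156972757
[0, 2, 4, 5, 1, 3] [-0.9984  1.3646  0.1651  0.3684 -0.7006 -0.2732] 9.699322454622184
[0, 2, 4, 5, 7] [0.3595 0.3075 0.2039 0.2182 0.2858] 21.53564482869269
[0, 2, 4, 5, 3] [ 0.0602  0.6425  0.2229  0.2348 -0.091 ] 24.41270056556516
[0, 2, 4, 5, 1] [0.1652 0.6562 0.2215 0.2388 0.0486] 25.898673551405043
```

```bash
cat > plan.py <<'E'
import numpy as np
from station import env
from scipy.spatial.transform import Rotation as Rot
def plan(pos,R,n,p=None,R0=None):
    s=env.get_state(); p=np.array(s["tool_pos"] if p is None else p); R0=np.array(s["ee_rot"] if R0 is None else R0)
    w=Rot.from_matrix(R0.T@R).as_rotvec()/n; w=np.round(w,3); step=(np.array(pos)-p)/n
    Rc=R0.copy(); out=[]
    for i in range(n):
        d=np.round(Rc.T@(np.array(pos)-p)*100/(n-i),2); p=p+Rc@d/100; out.append(d); Rc=Rc@Rot.from_rotvec(w).as_matrix()
    print("w/row",w,"|w|",np.linalg.norm(w)); 
    for d in out: print(d.tolist())
    return p,Rc
def grasp_R(yaw,th=np.pi/4):
    u=np.array([np.cos(yaw),np.sin(yaw),0]);k=np.array([0,0,1.])
    z=np.sin(th)*u-np.cos(th)*k; x=np.cos(th)*u+np.sin(th)*k
    return np.c_[x,np.cross(z,x),z]
E
python3 - <<'E'
from plan import *
plan([.50,-.34,.22],grasp_R(np.radians(70)),11)
print(env.get_calibration("wrist"))
E
```

```text
w/row [ 0.024  0.041 -0.094] |w| 0.10532331175955302
[0.04, -0.76, 0.94]
[0.07, -0.73, 0.96]
[0.1, -0.7, 0.98]
[0.13, -0.67, 1.01]
[0.15, -0.63, 1.03]
[0.16, -0.59, 1.05]
[0.17, -0.55, 1.07]
[0.17, -0.51, 1.09]
[0.18, -0.46, 1.1]
[0.17, -0.42, 1.12]
[0.16, -0.37, 1.14]
{'fx': 334.7106160507452, 'fy': 334.7106160507452, 'cx': 319.76242766433154, 'cy': 238.73194506325382, 'T_tool_cam': array([[-8.13140262e-04, -9.48777043e-01, -3.15945346e-01,
         8.19767044e-02],
       [ 9.99999478e-01, -9.66800013e-04,  3.29607070e-04,
        -6.00797439e-04],
       [-6.18179585e-04, -3.15944913e-01,  9.48777334e-01,
        -1.45785009e-01],
       [ 0.00000000e+00,  0.00000000e+00,  0.00000000e+00,
         1.00000000e+00]])}
```

Emit:
arm_command(commands=[{"dx": 0.04, "dy": -0.76, "dz": 0.94, "wx": 0.024, "wy": 0.041, "wz": -0.094}, {"dx": 0.07, "dy": -0.73, "dz": 0.96, "wx": 0.024, "wy": 0.041, "wz": -0.094}, {"dx": 0.1, "dy": -0.7, "dz": 0.98, "wx": 0.024, "wy": 0.041, "wz": -0.094}, {"dx": 0.13, "dy": -0.67, "dz": 1.01, "wx": 0.024, "wy": 0.041, "wz": -0.094}])

```text
clock: 2.1
tool_pos: [0.496, -0.4116, 0.2689]
ee_rot: [[0.817, 0.54, 0.205], [0.434, -0.808, 0.398], [0.381, -0.236, -0.894]]
ft_force: [-0.4, 0.3, -1.4]
finger_gap: 1.003
grasp_force: 0.0
```

```bash
python3 log.py
```

```text
2.1 [ 1.0305  0.8086 -0.4085  1.3376 -0.1722  1.1628 -0.23  ] [ 0.496  -0.4116  0.2689] [-0.4008  0.2601 -1.4226] 1.0032422396570995 0.0
[[ 0.8165  0.5397  0.205 ]
 [ 0.4341 -0.808   0.3984]
 [ 0.3807 -0.2363 -0.894 ]]
```

Emit:
arm_command(commands=[{"dx": 0.15, "dy": -0.63, "dz": 1.03, "wx": 0.024, "wy": 0.041, "wz": -0.094}, {"dx": 0.16, "dy": -0.59, "dz": 1.05, "wx": 0.024, "wy": 0.041, "wz": -0.094}, {"dx": 0.17, "dy": -0.55, "dz": 1.07, "wx": 0.024, "wy": 0.041, "wz": -0.094}, {"dx": 0.17, "dy": -0.51, "dz": 1.09, "wx": 0.024, "wy": 0.041, "wz": -0.094}])

```text
clock: 2.5
tool_pos: [0.4955, -0.3727, 0.2401]
ee_rot: [[0.52, 0.817, 0.25], [0.616, -0.562, 0.552], [0.592, -0.133, -0.795]]
ft_force: [0.1, 0.3, -1.6]
finger_gap: 0.999
grasp_force: 0.0
```

```bash
python3 log.py
```

```text
2.5 [ 1.1464  0.906  -0.5971  1.392  -0.1813  1.1405  0.1483] [ 0.4955 -0.3727  0.2401] [ 0.0904  0.2553 -1.5907] 0.9986515208245734 0.0
[[ 0.5201  0.8166  0.2505]
 [ 0.6159 -0.5617  0.5525]
 [ 0.5918 -0.1331 -0.795 ]]
```

Emit:
arm_command(commands=[{"dx": 0.18, "dy": -0.46, "dz": 1.1, "wx": 0.024, "wy": 0.041, "wz": -0.094}, {"dx": 0.17, "dy": -0.42, "dz": 1.12, "wx": 0.024, "wy": 0.041, "wz": -0.094}, {"dx": 0.16, "dy": -0.37, "dz": 1.14, "wx": 0.024, "wy": 0.041, "wz": -0.094}])

```text
clock: 2.8
tool_pos: [0.4952, -0.3436, 0.2185]
ee_rot: [[0.24, 0.942, 0.234], [0.668, -0.335, 0.665], [0.704, -0.004, -0.71]]
ft_force: [-0.1, 0.0, -0.1]
finger_gap: 1.001
grasp_force: 0.0
```

```bash
python3 log.py; cat > fit.py <<'E'
import numpy as np,kin
from scipy.optimize import least_squares
np.set_printoptions(precision=4,suppress=True)
# offsets (x,y,z) after links 1,2,4,6,7-> p = sum F_i @ o_i
def T(q,o):
    F=kin.chain(q,kin.S); return sum(F[i]@o[j] for j,i in enumerate((0,1,3,5)))
def f(v):
    o=v.reshape(4,3); return np.concatenate([(T(d["joint_positions"],o)-d["tool_pos"])*1e3 for d in kin.D]+[1*(v-v0)])
v0=np.array([0,0,.3,0,0,.4,0,0,.4,0,0,.25])
r=least_squares(f,v0);n=3*len(kin.D)
print(r.x.reshape(4,3),np.abs(r.fun[:n]).max())
E
python3 fit.py
```

```text
2.8 [ 1.194   1.0073 -0.7169  1.3886 -0.1528  1.1783  0.4033] [ 0.4952 -0.3436  0.2185] [-0.0947  0.0431 -0.1156] 1.0014458249358293 0.0
[[ 0.2403  0.9421  0.2338]
 [ 0.6678 -0.3353  0.6646]
 [ 0.7045 -0.0036 -0.7097]]
[[ 0.     -0.0094  0.3469]
 [-0.     -0.0094  0.5634]
 [ 0.     -0.0269  0.3448]
 [ 0.     -0.0004  0.3261]] 0.0008681873928662043
```

```bash
cat >> kin.py <<'E'
E
cat > ik2.py <<'E'
import numpy as np,kin
from scipy.optimize import least_squares
from scipy.spatial.transform import Rotation as Rot
O=np.array([[0,-.0094,.3469],[0,-.0094,.5634],[0,-.0269,.3448],[0,-.0004,.3261]])
def fk(q):
    F=kin.chain(q,kin.S); return sum(F[i]@O[j] for j,i in enumerate((0,1,3,5))),F[6]@kin.C
def ik(pos,R,q0):
    def f(q):
        p,r=fk(q); return np.concatenate([(p-pos)*10,Rot.from_matrix(r.T@R).as_rotvec()*3,.003*(q-q0)])
    r=least_squares(f,np.clip(q0,kin.lo+.06,kin.hi-.06),bounds=(kin.lo+.05,kin.hi-.05)); e=f(r.x)
    return r.x,np.linalg.norm(e[:3])/10,np.linalg.norm(e[3:6])/3
def place_R(az,th=np.pi/4):
    h=np.array([np.cos(az),np.sin(az),0]);k=np.array([0,0,1.])
    z=np.cos(th)*h-np.sin(th)*k; x=-np.sin(th)*h-np.cos(th)*k
    return np.c_[x,np.cross(z,x),z]
E
python3 - <<'E'
from ik2 import *; from plan import *
np.set_printoptions(precision=2,suppress=True)
q=np.array(env.get_state()["joint_positions"])
rng=np.random.default_rng(0)
for th in (45,38):
  t=np.radians(th); R=grasp_R(np.radians(70),t)
  G=np.array([.547,-.226,.039]); qg,e,a=ik(G+.019*R[:,2],R,q); print("grasp",th,qg,e,a)
  for az in range(-180,180,20):
    R=place_R(np.radians(az),t); best=None
    for k in range(6):
      q0=qg if k==0 else rng.uniform(kin.lo,kin.hi)
      qf,e,a=ik(np.array([.556,.289,.080])+.019*R[:,2],R,q0)
      if e<.003 and a<.02 and (best is None or np.abs(qf-qg).max()<np.abs(best-qg).max()): best=qf
    print(az,best)
s=env.get_state()
R=np.array(s["ee_rot"]);im=env.get_image("wrist")
import cv2;cv2.imwrite("pics/w1.png",im[:,:,::-1])
for c in("wrist","top","scene"):
  if c!="wrist": env.get_image(c)
  for n in("cup","cup_rim","star","mat"):
    print(c,n,[(np.round(d["point"],4).tolist(),round(d["score"],2)) for d in env.spot_point(c,n)[:3]])
E
```

```text
grasp 45 [ 1.03  1.25 -0.7   1.6  -0.13  0.68  0.43] 1.8864976864771174e-07 9.78342100520741e-07
-180 [-0.58  1.36  0.54  0.9  -0.69  1.8  -1.65]
-160 [-0.63  1.37  0.45  0.8  -0.45  1.83 -1.49]
-140 [-0.59  1.33  0.    0.8   0.08  1.79 -1.48]
-120 [-0.69  1.29  0.04  0.93  0.23  1.67 -1.26]
-100 [-0.65  1.23 -0.29  1.11  0.65  1.59 -1.28]
-80 [-0.52  1.24 -0.71  1.33  1.11  1.66 -1.34]
-60 [-0.52  1.2  -0.73  1.57  1.31  1.55 -1.29]
-40 [-0.51  1.15 -0.72  1.81  1.54  1.43 -1.26]
-20 [-0.39  1.19 -0.87  2.03  1.85  1.5  -1.18]
0 [-0.2   1.3  -1.09  2.2   2.15  1.62 -0.91]
20 [ 0.02  1.42 -1.27  2.29  2.38  1.57 -0.47]
40 [ 0.24  1.52 -1.42  2.27  2.43  1.3   0.06]
60 [ 0.39  1.52 -1.42  2.15  2.26  0.88  0.57]
80 [ 0.41  1.39 -1.24  1.97  1.74  0.43  1.28]
100 [ 0.42  1.51 -1.41  1.74  1.07  0.72  2.26]
120 [-0.14  1.11 -0.15  1.52 -0.78  0.95 -2.24]
140 [-0.22  1.17 -0.11  1.28 -0.56  1.23 -2.21]
160 [-0.3   1.24 -0.09  1.06 -0.39  1.48 -2.11]
grasp 38 [ 0.96  1.18 -0.63  1.65 -0.1   0.6   0.36] 2.177131232140454e-07 1.1736714512710886e-06
-180 [-0.51  1.42  0.42  0.75 -0.64  1.94 
[... 916 characters left out ...]
[0.7404, -0.3985, 0.0298], 0.44)]
wrist star []
wrist mat []
top cup [([0.5754, -0.4684, 0.0323], 0.93), ([0.4213, -0.5311, 0.0007], 0.7), ([0.6967, -0.4571, 0.0333], 0.66)]
top cup_rim [([0.5833, -0.3929, 0.0287], 0.97), ([0.562, -0.1815, 0.0381], 0.9), ([0.7395, -0.4095, 0.0334], 0.56)]
top star [([0.5581, 0.289, 0.041], 0.75)]
top mat [([0.5508, -0.2219, 0.0009], 0.86)]
scene cup [([0.5795, -0.4651, 0.0322], 0.89), ([0.538, -0.2512, 0.0381], 0.82), ([0.6898, -0.4605, 0.0306], 0.67)]
scene cup_rim [([0.741, -0.4033, 0.0273], 0.95), ([0.5822, -0.3929, 0.0285], 0.86), ([0.5612, -0.1795, 0.0366], 0.72)]
scene star [([0.5576, 0.289, 0.0414], 0.56)]
scene mat [([0.5542, -0.2217, 0.0047], 0.88)]
```

View pics/w1.png

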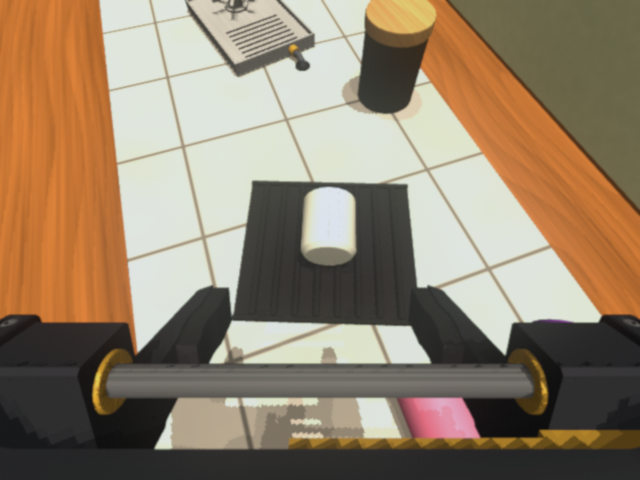

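Wrist view: the cup is centred between the fingers at (328,225), foot toward the camera at (328,258). The fingers straddle it, and the canister and rinser are clear ahead.

```bash
python3 - <<'E'
from plan import *
R=grasp_R(np.radians(69.5)); t=np.array([.546,-.2247,.039])+.019*R[:,2]
p,Rc=plan(t-.09*R[:,2],R,6); print()
plan(t,R,6,p,Rc)
E
```

```text
w/row [-0.002  0.001  0.001] |w| 0.002449489742783178
[-0.59, 0.12, 2.46]
[-0.6, 0.12, 2.46]
[-0.6, 0.12, 2.46]
[-0.6, 0.11, 2.46]
[-0.6, 0.1, 2.45]
[-0.61, 0.11, 2.46]

w/row [-0. -0. -0.] |w| 0.0
[-0.0, 0.0, 1.5]
[-0.0, 0.0, 1.5]
[-0.0, 0.0, 1.5]
[-0.0, 0.0, 1.5]
[-0.0, 0.0, 1.5]
[-0.01, 0.01, 1.5]
```

Emit:
arm_command(commands=[{"dx": -0.59, "dy": 0.12, "dz": 2.46, "wx": -0.002, "wy": 0.001, "wz": 0.001}, {"dx": -0.6, "dy": 0.12, "dz": 2.46, "wx": -0.002, "wy": 0.001, "wz": 0.001}, {"dx": -0.6, "dy": 0.12, "dz": 2.46, "wx": -0.002, "wy": 0.001, "wz": 0.001}, {"dx": -0.6, "dy": 0.11, "dz": 2.46, "wx": -0.002, "wy": 0.001, "wz": 0.001}, {"dx": -0.6, "dy": 0.1, "dz": 2.45, "wx": -0.002, "wy": 0.001, "wz": 0.001}, {"dx": -0.61, "dy": 0.11, "dz": 2.46, "wx": -0.002, "wy": 0.001, "wz": 0.001}, {"dx": 0, "dy": 0, "dz": 0, "wx": 0, "wy": 0, "wz": 0}])

```text
clock: 4.25
tool_pos: [0.5272, -0.2687, 0.087]
ee_rot: [[0.248, 0.938, 0.242], [0.659, -0.346, 0.668], [0.71, -0.006, -0.704]]
ft_force: [-0.1, 0.2, 1.0]
finger_gap: 0.994
grasp_force: 0.0
```

```bash
python3 log.py;python3 - <<'E'
from plan import *
import cv2
s=env.get_state();im=env.get_image("wrist");cv2.imwrite("pics/w2.png",im[:,:,::-1])
for n in("cup","cup_rim"):
    print(n,[(np.round(d["point"],4).tolist(),round(d["score"],2)) for d in env.spot_point("wrist",n)[:3]])
R=grasp_R(np.radians(69.5)); t=np.array([.546,-.2247,.039])+.019*R[:,2]
plan(t,R,6)
E
```

```text
4.25 [ 1.1065  1.1618 -0.7025  1.5479 -0.1353  0.8491  0.4286] [ 0.5272 -0.2687  0.087 ] [-0.0557  0.1557  1.0493] 0.9942217708074983 0.0
[[ 0.248   0.9381  0.2417]
 [ 0.6591 -0.3462  0.6677]
 [ 0.71   -0.0063 -0.7041]]
cup [([0.5328, -0.2491, 0.0438], 0.8)]
cup_rim []
w/row [ 0. -0. -0.] |w| 0.0
[-0.0, -0.01, 1.52]
[-0.0, -0.01, 1.52]
[-0.0, -0.02, 1.52]
[-0.0, -0.01, 1.51]
[-0.0, -0.02, 1.52]
[-0.01, -0.01, 1.51]
```

View pics/w2.png

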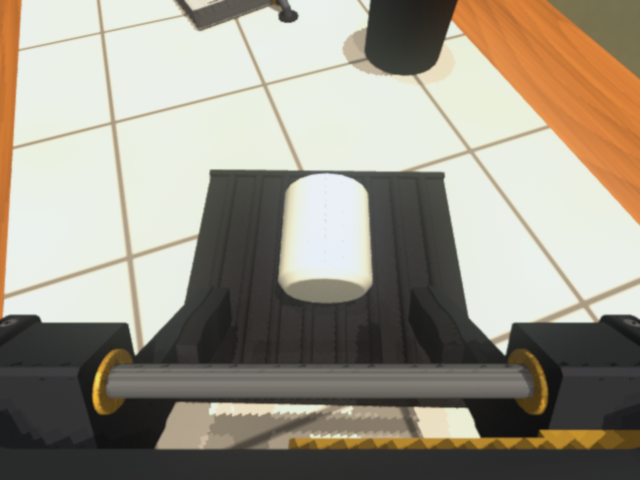

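Wrist view: the cup sits at about (326,240) between the fingers (inner faces at 228 and 412), roughly 3 mm to tool +y. I shift by that and descend.

Emit:
arm_command(commands=[{"dx": 0, "dy": 0.1, "dz": 1.5, "wx": 0, "wy": 0, "wz": 0}, {"dx": 0, "dy": 0.1, "dz": 1.5, "wx": 0, "wy": 0, "wz": 0}, {"dx": 0, "dy": 0, "dz": 1.5, "wx": 0, "wy": 0, "wz": 0}, {"dx": 0, "dy": 0, "dz": 1.5, "wx": 0, "wy": 0, "wz": 0}, {"dx": 0, "dy": 0, "dz": 1.5, "wx": 0, "wy": 0, "wz": 0}, {"dx": 0, "dy": 0, "dz": 1.5, "wx": 0, "wy": 0, "wz": 0}, {"dx": 0, "dy": 0, "dz": 0, "wx": 0, "wy": 0, "wz": 0}, {"dx": 0, "dy": 0, "dz": 0, "wx": 0, "wy": 0, "wz": 0}])

```text
clock: 5.2
tool_pos: [0.5526, -0.2125, 0.0255]
ee_rot: [[0.248, 0.937, 0.246], [0.661, -0.349, 0.664], [0.708, -0.001, -0.706]]
ft_force: [-0.4, -0.5, -0.8]
finger_gap: 0.993
grasp_force: 0.0
```

Emit:
arm_command(commands=[{"dx": 0, "dy": 0, "dz": 0, "wx": 0, "wy": 0, "wz": 0}, {"dx": 0, "dy": 0, "dz": 0, "wx": 0, "wy": 0, "wz": 0}, {"dx": 0, "dy": 0, "dz": 0, "wx": 0, "wy": 0, "wz": 0}, {"dx": 0, "dy": 0, "dz": 0, "wx": 0, "wy": 0, "wz": 0}, {"dx": 0, "dy": 0, "dz": 0, "wx": 0, "wy": 0, "wz": 0}, {"dx": 0, "dy": 0, "dz": 0, "wx": 0, "wy": 0, "wz": 0}, {"dx": 0, "dy": 0, "dz": 0, "wx": 0, "wy": 0, "wz": 0}, {"dx": 0, "dy": 0, "dz": 0, "wx": 0, "wy": 0, "wz": 0}], grip=1, newtons=30)

```text
clock: 6.0
tool_pos: [0.552, -0.2126, 0.0258]
ee_rot: [[0.248, 0.937, 0.246], [0.661, -0.349, 0.664], [0.708, -0.002, -0.706]]
ft_force: [-4.3, -1.6, 5.6]
finger_gap: 0.699
grasp_force: 29.9
```

```bash
python3 log.py
```

```text
6.0 [ 1.0279  1.2462 -0.7     1.6085 -0.1343  0.6691  0.426 ] [ 0.552  -0.2126  0.0258] [-4.2563 -1.5644  5.5868] 0.699220065754469 29.934097570949234
[[ 0.2477  0.9371  0.2458]
 [ 0.6612 -0.3489  0.6642]
 [ 0.7082 -0.002  -0.706 ]]
```

```bash
python3 - <<'E'
from plan import *; from ik2 import place_R
s=env.get_state();R0=np.array(s["ee_rot"]);p0=np.array(s["tool_pos"])
az=np.radians(69.6-180);Rf=place_R(az);h=np.array([np.cos(az),np.sin(az),0])
Rm=R0@Rot.from_rotvec(Rot.from_matrix(R0.T@Rf).as_rotvec()/2).as_matrix()
p,R=plan(p0+[0,0,.1],R0,5);p,R=plan([.55,.03,.30],Rm,12,p,R);p,R=plan(np.array([.5575,.289,.1526+.05])+.0134*h,Rf,12,p,R);print(p,R)
E
```

```text
w/row [0. 0. 0.] |w| 0.0
[1.42, -0.0, -1.41]
[1.42, -0.0, -1.41]
[1.41, -0.01, -1.41]
[1.42, -0.0, -1.42]
[1.41, -0.01, -1.41]
w/row [-0.    -0.066 -0.   ] |w| 0.066
[2.36, -0.72, 0.31]
[2.38, -0.72, 0.16]
[2.38, -0.73, 0.0]
[2.38, -0.72, -0.16]
[2.36, -0.73, -0.31]
[2.33, -0.72, -0.47]
[2.3, -0.73, -0.62]
[2.25, -0.72, -0.77]
[2.2, -0.73, -0.92]
[2.13, -0.72, -1.06]
[2.06, -0.73, -1.2]
[1.98, -0.72, -1.33]
w/row [-0.    -0.065  0.   ] |w| 0.065
[1.94, -0.69, 0.8]
[1.98, -0.69, 0.68]
[2.02, -0.69, 0.55]
[2.06, -0.69, 0.41]
[2.08, -0.69, 0.28]
[2.09, -0.7, 0.14]
[2.1, -0.69, 0.01]
[2.09, -0.7, -0.13]
[2.08, -0.69, -0.27]
[2.06, -0.7, -0.4]
[2.03, -0.69, -0.53]
[1.98, -0.7, -0.66]
[0.55278847 0.27639911 0.20258203] [[ 0.24551178  0.93714257 -0.24796726]
 [ 0.66337081 -0.34894109 -0.66195112]
 [-0.70686855 -0.00197745 -0.70734217]]
```

Emit:
arm_command(commands=[{"dx": 0.8, "dy": 0, "dz": -0.8, "wx": 0, "wy": 0, "wz": 0}, {"dx": 1.4, "dy": 0, "dz": -1.4, "wx": 0, "wy": 0, "wz": 0}, {"dx": 1.4, "dy": 0, "dz": -1.4, "wx": 0, "wy": 0, "wz": 0}, {"dx": 1.7, "dy": 0, "dz": -1.7, "wx": 0, "wy": 0, "wz": 0}, {"dx": 1.8, "dy": 0, "dz": -1.8, "wx": 0, "wy": 0, "wz": 0}])

```text
clock: 6.5
tool_pos: [0.553, -0.2128, 0.1268]
ee_rot: [[0.248, 0.937, 0.247], [0.662, -0.35, 0.663], [0.708, -0.001, -0.706]]
ft_force: [0.8, -0.1, -1.3]
finger_gap: 0.699
grasp_force: 30.0
```

Emit:
arm_command(commands=[{"dx": 2.36, "dy": -0.72, "dz": 0.31, "wx": 0, "wy": -0.066, "wz": 0}, {"dx": 2.38, "dy": -0.72, "dz": 0.16, "wx": 0, "wy": -0.066, "wz": 0}, {"dx": 2.38, "dy": -0.73, "dz": 0, "wx": 0, "wy": -0.066, "wz": 0}, {"dx": 2.38, "dy": -0.72, "dz": -0.16, "wx": 0, "wy": -0.066, "wz": 0}, {"dx": 2.36, "dy": -0.73, "dz": -0.31, "wx": 0, "wy": -0.066, "wz": 0}, {"dx": 2.33, "dy": -0.72, "dz": -0.47, "wx": 0, "wy": -0.066, "wz": 0}, {"dx": 2.3, "dy": -0.73, "dz": -0.62, "wx": 0, "wy": -0.066, "wz": 0}, {"dx": 2.25, "dy": -0.72, "dz": -0.77, "wx": 0, "wy": -0.066, "wz": 0}, {"dx": 2.2, "dy": -0.73, "dz": -0.92, "wx": 0, "wy": -0.066, "wz": 0}, {"dx": 2.13, "dy": -0.72, "dz": -1.06, "wx": 0, "wy": -0.066, "wz": 0}, {"dx": 2.06, "dy": -0.73, "dz": -1.2, "wx": 0, "wy": -0.066, "wz": 0}, {"dx": 1.98, "dy": -0.72, "dz": -1.33, "wx": 0, "wy": -0.066, "wz": 0}])

```text
clock: 7.7
tool_pos: [0.5505, 0.032, 0.3014]
ee_rot: [[0.348, 0.937, -0.002], [0.937, -0.348, -0.006], [-0.006, 0.0, -1.0]]
ft_force: [0.3, 0.5, -0.8]
finger_gap: 0.7
grasp_force: 30.0
```

```bash
python3 log.py; python3 - <<'E'
from plan import *; from ik2 import place_R
az=np.radians(69.6-180);Rf=place_R(az);h=np.array([np.cos(az),np.sin(az),0])
plan(np.array([.5575,.289,.1526+.05])+.0134*h,Rf,12)
E
```

```text
7.7 [-0.0387  0.517  -0.1714  1.7067  0.1122  0.9304 -0.6114] [0.5505 0.032  0.3014] [ 0.3344  0.5098 -0.7909] 0.7001945136428921 29.97991019510664
[[ 0.3484  0.9374 -0.0021]
 [ 0.9373 -0.3484 -0.006 ]
 [-0.0063  0.0001 -1.    ]]
w/row [ 0.    -0.065  0.   ] |w| 0.065
[1.92, -0.69, 0.81]
[1.97, -0.69, 0.68]
[2.01, -0.69, 0.56]
[2.04, -0.69, 0.42]
[2.07, -0.69, 0.29]
[2.08, -0.69, 0.16]
[2.09, -0.69, 0.02]
[2.08, -0.69, -0.12]
[2.07, -0.69, -0.25]
[2.05, -0.7, -0.38]
[2.02, -0.69, -0.52]
[1.98, -0.7, -0.65]
```

Emit:
arm_command(commands=[{"dx": 1.92, "dy": -0.69, "dz": 0.81, "wx": 0, "wy": -0.065, "wz": 0}, {"dx": 1.97, "dy": -0.69, "dz": 0.68, "wx": 0, "wy": -0.065, "wz": 0}, {"dx": 2.01, "dy": -0.69, "dz": 0.56, "wx": 0, "wy": -0.065, "wz": 0}, {"dx": 2.04, "dy": -0.69, "dz": 0.42, "wx": 0, "wy": -0.065, "wz": 0}, {"dx": 2.07, "dy": -0.69, "dz": 0.29, "wx": 0, "wy": -0.065, "wz": 0}, {"dx": 2.08, "dy": -0.69, "dz": 0.16, "wx": 0, "wy": -0.065, "wz": 0}, {"dx": 2.09, "dy": -0.69, "dz": 0.02, "wx": 0, "wy": -0.065, "wz": 0}, {"dx": 2.08, "dy": -0.69, "dz": -0.12, "wx": 0, "wy": -0.065, "wz": 0}, {"dx": 2.07, "dy": -0.69, "dz": -0.25, "wx": 0, "wy": -0.065, "wz": 0}, {"dx": 2.05, "dy": -0.7, "dz": -0.38, "wx": 0, "wy": -0.065, "wz": 0}, {"dx": 2.02, "dy": -0.69, "dz": -0.52, "wx": 0, "wy": -0.065, "wz": 0}, {"dx": 1.98, "dy": -0.7, "dz": -0.65, "wx": 0, "wy": -0.065, "wz": 0}])

```text
clock: 8.9
tool_pos: [0.5525, 0.277, 0.201]
ee_rot: [[0.245, 0.937, -0.248], [0.664, -0.348, -0.662], [-0.706, -0.003, -0.708]]
ft_force: [1.3, -0.3, -2.1]
finger_gap: 0.701
grasp_force: 30.0
```

Emit:
arm_command(commands=[{"dx": 0, "dy": 0, "dz": 0, "wx": 0, "wy": 0, "wz": 0}, {"dx": 0, "dy": 0, "dz": 0, "wx": 0, "wy": 0, "wz": 0}, {"dx": 0, "dy": 0, "dz": 0, "wx": 0, "wy": 0, "wz": 0}])

```text
clock: 9.2
tool_pos: [0.5538, 0.2737, 0.2028]
ee_rot: [[0.248, 0.937, -0.247], [0.663, -0.35, -0.661], [-0.706, 0.0, -0.708]]
ft_force: [0.9, 0.2, -1.3]
finger_gap: 0.699
grasp_force: 30.0
```

```bash
python3 log.py; python3 - <<'E'
from plan import *
import cv2
ims=[]
for c in("scene","top","wrist"):
  im=env.get_image(c)[:,:,::-1]; ims.append(im.copy())
  for n in("cup","cup_rim","star"):
    print(c,n,[(np.round(d["point"],4).tolist(),round(d["score"],2)) for d in env.spot_point(c,n)[:5]])
a=cv2.resize(ims[0][90:240,300:450],(400,400),interpolation=2);b=cv2.resize(ims[2],(400,300))
cv2.imwrite("pics/h1.png",cv2.hconcat([a,cv2.copyMakeBorder(b,0,100,0,0,0)]))
E
```

```text
9.2 [-0.7331  1.0958  0.0516  0.999   0.3178  1.7457 -1.1102] [0.5538 0.2737 0.2028] [ 0.9411  0.1552 -1.346 ] 0.698895721065052 29.977047355205286
[[ 0.2484  0.9366 -0.2473]
 [ 0.6634 -0.3505 -0.6611]
 [-0.7059  0.0002 -0.7083]]
scene cup [([0.5536, 0.2845, 0.2388], 0.87), ([0.6906, -0.462, 0.0281], 0.82), ([0.5796, -0.4643, 0.0309], 0.67), ([0.5568, 0.2898, 0.167], 0.44), ([0.723, 0.0045, 0.0024], 0.2)]
scene cup_rim [([0.5805, -0.3926, 0.0302], 0.9), ([0.7385, -0.3985, 0.0317], 0.82), ([0.5583, 0.2898, 0.17], 0.77)]
scene star [([0.5571, 0.2897, 0.0443], 0.54)]
top cup [([0.6943, -0.461, 0.0335], 0.96), ([0.5763, -0.4641, 0.0328], 0.76), ([0.5568, 0.2838, 0.2489], 0.66)]
top cup_rim [([0.5574, 0.2897, 0.1667], 0.8), ([0.7415, -0.4067, 0.0323], 0.79), ([0.5837, -0.3925, 0.0291], 0.73)]
top star [([0.5579, 0.2942, 0.0439], 0.53)]
wrist cup [([0.6945, -0.4622, 0.0299], 0.9), ([0.5776, -0.4642, 0.026], 0.65)]
wrist cup_rim [([0.5775, -0.3932, 0.0315], 0.66), ([0.7376, -0.4017, 0.0336], 0.55), ([0.5498, -0.2267, -0.0024], 0.43)]
wrist star [([0.5549, 0.2875, 0.0381], 0.98)]
```

View pics/h1.png

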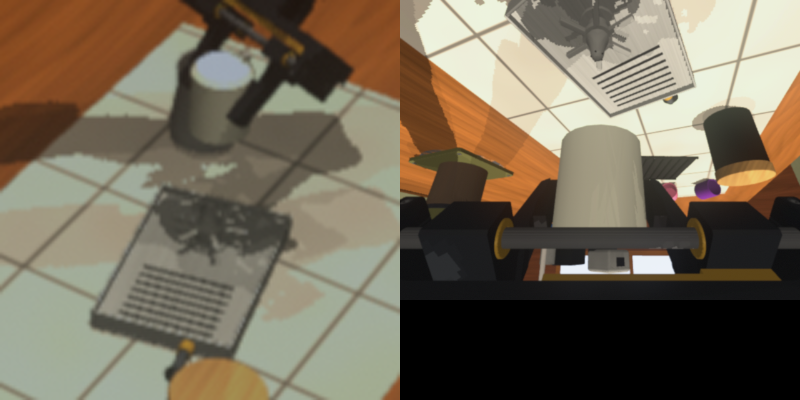

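Left (scene): the cup hangs mouth-down over the star. Right (wrist): cup column is about 600 and star about 597 in the composite, so laterally aligned. I'll check the tilt with a predicted outline overlay.

```bash
cat > ov.py <<'E'
from plan import *
import cv2,sys
def cam(c,s):
    k=env.get_calibration(c); K=np.array([[k["fx"],0,k["cx"]],[0,k["fy"],k["cy"]],[0,0,1]])
    if c!="wrist": return K,np.array(k["extrinsics"])
    T=np.eye(4);T[:3,:3]=s["ee_rot"];T[:3,3]=s["tool_pos"]; return K,T@k["T_tool_cam"]
def proj(c,s,X):
    K,T=cam(c,s); Y=(np.atleast_2d(X)-T[:3,3])@T[:3,:3]; Y=Y@K.T; return Y[:,:2]/Y[:,2:]
def overlay(name,m_tool=np.array([1,0,1])/2**.5,d=.026,star=(.557,.2893,.042)):
    s=env.get_state();R=np.array(s["ee_rot"]);G=np.array(s["tool_pos"])-.019*R[:,2];m=R@m_tool
    e1=np.cross(m,[1,0,0]);e1/=np.linalg.norm(e1);e2=np.cross(m,e1);a=np.linspace(0,2*np.pi,60)
    ring=lambda c,r:c+r*(np.outer(np.cos(a),e1)+np.outer(np.sin(a),e2))
    st=np.array(star)+np.c_[.042*np.cos(a),.042*np.sin(a),0*a]
    tiles=[]
    for c,(w) in(("scene",45),("wrist",130)):
        im=env.get_image(c)[:,:,::-1].copy(); ce=proj(c,s,G)[0] if c=="scene" else np.array([320,190]); f=400/(2*w)
        x0,y0=(ce-w).astype(int); x0=max(x0,0);y0=max(y0,0); t=cv2.resize(im[y0:y0+2*w,x0:x0+2*w],(400,400),interpolation=cv2.INTER_CUBIC)
        for X,col in((ring(G-d*m,.031),(0,0,255)),(ring(G+(.072-d)*m,.031),(0,200,0)),(st,(255,0,0))):
            cv2.polylines(t,[((proj(c,s,X)-[x0,y0]+.5)*f).astype(int)],True,col,1)
        tiles.append(t)
    cv2.imwrite(name,cv2.hconcat(tiles))
if __name__=="__main__": overlay(sys.argv[1])
E
python3 ov.py pics/ov1.png
```

```text
(no output)
```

View pics/ov1.png

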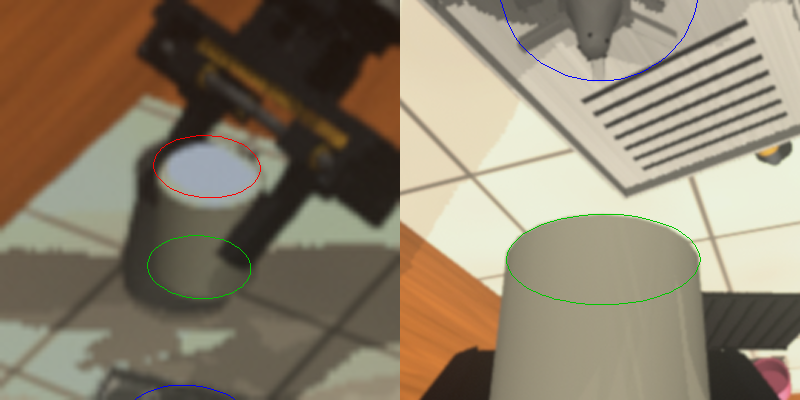

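```bash
python3 - <<'E'
from ov import *
s=env.get_state();R=np.array(s["ee_rot"]);G=np.array(s["tool_pos"])-.019*R[:,2]
t=[]
for c in("scene","top"):
    im=np.mean([env.get_image(c).astype(float) for _ in range(4)],0)[:,:,::-1]
    w=30; x0,y0=(proj(c,s,G)[0]-w).astype(int); print(c,x0,y0)
    o=np.clip(255*(im[y0:y0+60,x0:x0+60]/255)**.5,0,255).astype(np.uint8)
    o=cv2.resize(o,(400,400),interpolation=cv2.INTER_CUBIC)
    for th in (-10,0,10):
        a=np.radians(45+th);m=R@np.array([np.sin(a),0,np.cos(a)])
        P=(proj(c,s,[G-.026*m,G+.046*m])-[x0,y0]+.5)*400/60
        col={-10:(0,0,255),0:(0,255,0),10:(255,0,0)}[th]; cv2.line(o,tuple(P[0].astype(int)),tuple(P[1].astype(int)),col,1)
    t.append(o)
cv2.imwrite("pics/z1.png",cv2.hconcat(t))
E
```

```text
scene 351 92
top 151 217
```

View pics/z1.png

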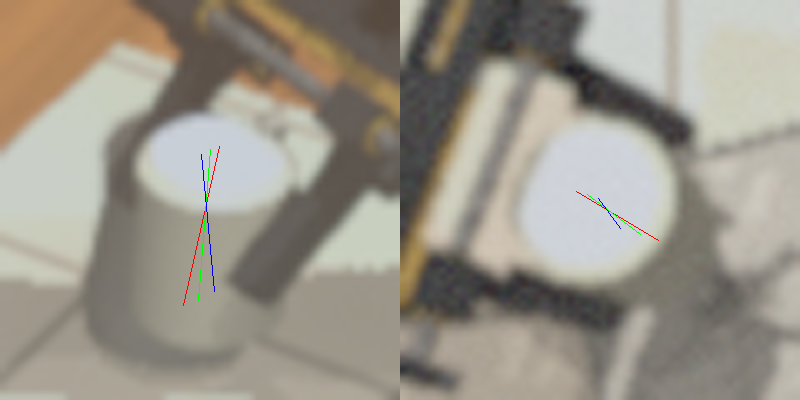

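Scene tilt is ambiguous because of the shadow at the left. I'll fit the cup's silhouette in the sharper wrist picture.

```bash
python3 - <<'E'
from ov import *
from scipy.optimize import least_squares
s=env.get_state();R=np.array(s["ee_rot"]);G=np.array(s["tool_pos"])-.019*R[:,2]
im=np.mean([env.get_image("wrist").astype(float) for _ in range(3)],0).astype(np.uint8)[:,:,::-1]
K,T=cam("wrist",s)
g=cv2.GaussianBlur(im,(3,3),0).astype(np.float32)
gx=np.abs(cv2.Sobel(g,cv2.CV_32F,1,0)).sum(2);gy=np.abs(cv2.Sobel(g,cv2.CV_32F,0,1)).sum(2)
def poly(v):
    d,t,dy=v;a=np.pi/4+t;m=R@[np.sin(a),0,np.cos(a)];C=G+dy*R[:,1]
    e1=R[:,1];e2=np.cross(m,e1);b=np.linspace(0,2*np.pi,120,endpoint=False)
    r=np.vstack([C+k*m+.031*(np.outer(np.cos(b),e1)+np.outer(np.sin(b),e2)) for k in(-.01,.072-d)])
    return cv2.convexHull(proj("wrist",s,r).astype(np.float32)),r
h0,_=poly([.026,0,0]);P0=h0[:,0];print(P0.min(0),P0.max(0))
pts=[]
def peak(a,lo): 
    k=int(a.argmax());
    return lo+k if a[k]>60 else None
top=P0[:,1].min()
for y in range(int(top)+32,int(top)+110,2):
    row=[x for x in range(640) if cv2.pointPolygonTest(h0,(x,y),False)>=0]
    if not row: continue
    for x in(row[0],row[-1]):
        p=peak(gx[y,x-10:x+11],x-10)
        if p: pts.append((p,y,'s'))
xm=(P0[:,0].min()+P0[:,0].max())/2
for x in range(int(xm)-50,int(xm)+51,3):
    col=[y for y in range(480) if cv2.pointPolygonTest(h0,(x,y),False)>=0]; y=col[0]
    p=peak(gy[max(0,y-14):y+15,x],max(0,y-14))
    if p: pts.append((x,p,'t'))
E=lambda v:np.array([cv2.pointPolygonTest(poly(v)[0],(float(a),float(b)),True) for a,b,_ in pts])
for name,x0 in(("d,t,dy",[.026,0.0,0]),):
    r=least_squares(lambda v:E(v*[.01,.1,.01]),np.array(x0)/[.01,.1,.01],loss="soft_l1",diff_step=.02); v=r.x*[.01,.1,.01]
    print(len(pts),"d",v[0],"tilt deg",np.degrees(v[1]),"dy",v[2],"cost",r.cost)
for t in(-10,-5,0,5,10):
    r=least_squares(lambda v:E([v[0]*.01,np.radians(t),v[1]*.01]),[2.6,0],loss="soft_l1",diff_step=.02);print(t,r.x*10,r.cost)
E
```

```text
[247.88943 198.76344] [396.55142 359.04697]Traceback (most recent call last):
  File "<stdin>", line 32, in <module>
    return func(*args, **kwargs)
    result = trf(vector_fun.fun, vector_fun.jac, x0, f0, J0, lb, ub, ftol, xtol,
                 gtol, max_nfev, x_scale, loss_function, tr_solver,
                 tr_options.copy(), verbose, callback=callback_wrapped)
    return trf_no_bounds(
        fun, jac, x0, f0, J0, ftol, xtol, gtol, max_nfev, x_scale,
        loss_function, tr_solver, tr_options, verbose, callback=callback)
    f_new = fun(x_new)
    self._update_fun()
    ~~~~~~~~~~~~~~~~^^
    self.f = self.fun_wrapped(xp_copy(self.x))
             ~~~~~~~~~~~~~~~~^^^^^^^^^^^^^^^^^
    return np.atleast_1d(self.fun(x))
                         ~~~~~~~~^^^
    return self.f(x, *self.args, **self.kwargs)
           ~~~~~~^^^^^^^^^^^^^^^^^^^^^^^^^^^^^^
  File "<stdin>", line 32, in <lambda>
  File "<stdin>", line 30, in <lambda>
  File "<stdin>", line 12, in poly
  File "ov.py", line 8, in proj
    K,T=cam(c,s); Y=(np.atleast_2d(X)-T[:3,3])@T[:3,:3]; Y=Y@K.T; return Y[:,:2]/Y[:,2:]
        ~~~^^^^^
  File "ov.py", line 4, in cam
    k=env.get_calibration(c); K=np.array([[k["fx"],0,k["cx"]],[0,k["fy"],k["cy"]],[0,0,1]])
ValueError: time passes only in moves, steps and waits
```

```bash
sed -i 's/^def cam/import functools\ncal=functools.cache(env.get_calibration)\ndef cam/; s/k=env.get_calibration(c)/k=cal(c)/' ov.py; cat > silh.py <<'E'
from ov import *
from scipy.optimize import minimize
s=env.get_state();R=np.array(s["ee_rot"]);G=np.array(s["tool_pos"])-.019*R[:,2]
im=np.mean([env.get_image("wrist").astype(float) for _ in range(2)],0).astype(np.uint8)[:,:,::-1]
g=cv2.GaussianBlur(im,(3,3),0).astype(np.float32)
gx=np.abs(cv2.Sobel(g,cv2.CV_32F,1,0)).sum(2);gy=np.abs(cv2.Sobel(g,cv2.CV_32F,0,1)).sum(2)
def hull(d,t,dy):
    a=np.pi/4+t;m=R@[np.sin(a),0,np.cos(a)];C=G+dy*R[:,1]
    e1=R[:,1];e2=np.cross(m,e1);b=np.linspace(0,2*np.pi,120,endpoint=False)
    r=np.vstack([C+k*m+.031*(np.outer(np.cos(b),e1)+np.outer(np.sin(b),e2)) for k in(-.01,.072-d)])
    return cv2.convexHull(proj("wrist",s,r).astype(np.float32))
h0=hull(.026,0,0);P0=h0[:,0];top=int(P0[:,1].min());xm=int(P0[:,0].mean());pts=[]
mask=np.zeros((480,640),np.uint8);cv2.fillConvexPoly(mask,h0.astype(np.int32),1)
for y in range(top+32,top+105,2):
    r=np.flatnonzero(mask[y])
    for x in(r[0],r[-1]):
        k=gx[y,x-10:x+11]; pts.append((x-10+k.argmax(),y))
for x in range(xm-50,xm+51,3):
    y=np.flatnonzero(mask[:,x])[0];k=gy[max(0,y-14):y+15,x]; pts.append((x,max(0,y-14)+k.argmax()))
def cost(d,t,dy):
    h=hull(d/1e3,np.radians(t),dy/1e3); e=np.array([cv2.pointPolygonTest(h,(float(a),float(b)),True) for a,b in pts])
    return np.minimum(np.abs(e),4).mean()
for t in(-12,-8,-4,0,4,8):
    r=minimize(lambda v:cost(v[0],t,v[1]),[26,0],method="Nelder-Mead");print(t,r.x.round(1),round(r.fun,3))
E
python3 silh.py
```

```text
-12 [24.1 -1.7] 1.927
-8 [25.2 -1.2] 1.408
-4 [25.8 -0.8] 0.737
0 [26.1 -0.7] 0.489
4 [26.1 -0.9] 0.923
8 [25.8 -1.3] 1.569
```

Fit: tilt about 0° and grip 26 mm from the foot, so the cup hangs upright. Next I check the nozzle tip, at wrist tile (597,55), against the prediction.

```bash
python3 - <<'E'
from ov import *
s=env.get_state()
for st in((.557,.2892),(.5549,.2875),(.557,.294),(.5585,.2863)):
    p=proj("wrist",s,[[*st,.071],[*st,.042]]); print(st,((p-[190,60]+.5)*400/260+[400,0]).round(0).tolist())
im=env.get_image("wrist")[:,:,::-1];cv2.imwrite("pics/n1.png",cv2.resize(im[40:140,240:400],(800,500),interpolation=2))
E
```

```text
(0.557, 0.2892) [[599.0, 51.0], [599.0, 5.0]]
(0.5549, 0.2875) [[596.0, 56.0], [596.0, 9.0]]
(0.557, 0.294) [[595.0, 42.0], [595.0, -5.0]]
(0.5585, 0.2863) [[605.0, 56.0], [605.0, 9.0]]
```

View pics/n1.png

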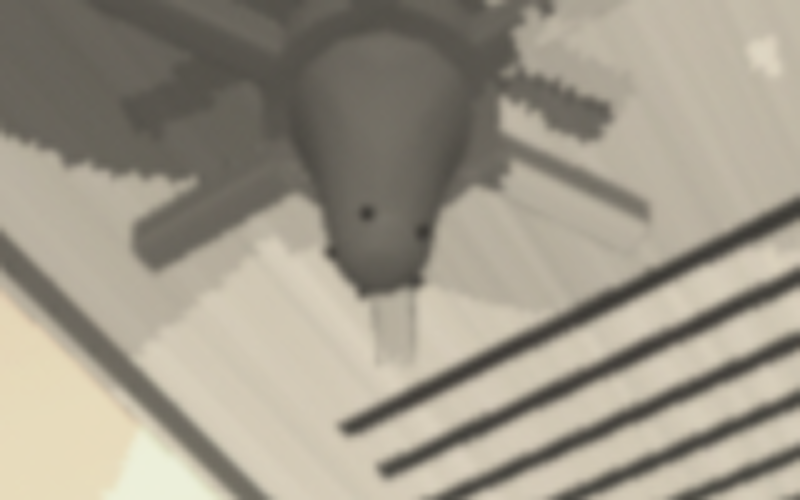

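Nozzle tip is at crop (390,285), i.e. wrist (318,97), which puts the star at about (0.556,0.288). I correct by 2-3 mm and descend to just above the star.

Emit:
arm_command(commands=[{"dx": 0.08, "dy": -0.28, "dz": -0.08, "wx": 0, "wy": 0, "wz": 0}, {"dx": 0.86, "dy": 0, "dz": 0.86, "wx": 0, "wy": 0, "wz": 0}, {"dx": 0.86, "dy": 0, "dz": 0.86, "wx": 0, "wy": 0, "wz": 0}, {"dx": 0.86, "dy": 0, "dz": 0.86, "wx": 0, "wy": 0, "wz": 0}, {"dx": 0.86, "dy": 0, "dz": 0.86, "wx": 0, "wy": 0, "wz": 0}, {"dx": 0.86, "dy": 0, "dz": 0.86, "wx": 0, "wy": 0, "wz": 0}, {"dx": 0.86, "dy": 0, "dz": 0.86, "wx": 0, "wy": 0, "wz": 0}, {"dx": 0.86, "dy": 0, "dz": 0.86, "wx": 0, "wy": 0, "wz": 0}, {"dx": 0.86, "dy": 0, "dz": 0.86, "wx": 0, "wy": 0, "wz": 0}, {"dx": 0.86, "dy": 0, "dz": 0.86, "wx": 0, "wy": 0, "wz": 0}, {"dx": 0, "dy": 0, "dz": 0, "wx": 0, "wy": 0, "wz": 0}, {"dx": 0, "dy": 0, "dz": 0, "wx": 0, "wy": 0, "wz": 0}])

```text
clock: 11.8
tool_pos: [0.5508, 0.2766, 0.0921]
ee_rot: [[0.246, 0.937, -0.248], [0.663, -0.349, -0.662], [-0.707, -0.001, -0.707]]
ft_force: [0.6, -0.3, -0.0]
finger_gap: 0.702
grasp_force: 30.0
```

Emit:
arm_command(commands=[{"dx": 0, "dy": 0, "dz": 0, "wx": 0, "wy": 0, "wz": 0}, {"dx": 0, "dy": 0, "dz": 0, "wx": 0, "wy": 0, "wz": 0}, {"dx": 0, "dy": 0, "dz": 0, "wx": 0, "wy": 0, "wz": 0}])

```text
clock: 12.1
tool_pos: [0.551, 0.2768, 0.0927]
ee_rot: [[0.247, 0.937, -0.247], [0.663, -0.349, -0.662], [-0.706, -0.001, -0.708]]
ft_force: [-0.0, 0.2, -0.8]
finger_gap: 0.701
grasp_force: 30.0
```

```bash
python3 log.py; python3 silh.py; python3 - <<'E'
from plan import *
for c in("scene","top"):
  env.get_image(c)
  for n in("cup_rim","star"): print(c,n,[(np.round(d["point"],4).tolist(),round(d["score"],2)) for d in env.spot_point(c,n)[:4]])
E
```

```text
12.1 [-0.7349  1.2255  0.041   1.0204  0.3114  1.6071 -1.1686] [0.551  0.2768 0.0927] [-0.0437  0.2065 -0.7632] 0.7010831488273918 29.977056856441777
[[ 0.2468  0.937  -0.2474]
 [ 0.6634 -0.3494 -0.6617]
 [-0.7064 -0.0008 -0.7078]]
-12 [24.4 -1.6] 2.078
-8 [25.4 -1.3] 1.691
-4 [26.  -0.9] 1.289
0 [26.1 -0.8] 1.183
4 [25.9 -0. ] 1.702
8 [25.5 -0.5] 1.826
scene cup_rim [([0.5522, 0.2963, 0.0574], 0.96), ([0.7365, -0.4008, 0.0296], 0.82), ([0.5845, -0.3933, 0.0302], 0.68), ([0.5614, 0.2429, -0.0029], 0.27)]
scene star [([0.5551, 0.2885, 0.0446], 0.71)]
top cup_rim [([0.7384, -0.4077, 0.0303], 0.79), ([0.5574, 0.2898, 0.0584], 0.66), ([0.5848, -0.3956, 0.0292], 0.63)]
top star [([0.5584, 0.2896, 0.0442], 0.5)]
```

Emit:
arm_command(commands=[{"dx": 0.25, "dy": 0, "dz": 0.25, "wx": 0, "wy": 0, "wz": 0}, {"dx": 0.25, "dy": 0, "dz": 0.25, "wx": 0, "wy": 0, "wz": 0}, {"dx": 0.25, "dy": 0, "dz": 0.25, "wx": 0, "wy": 0, "wz": 0}, {"dx": 0.25, "dy": 0, "dz": 0.25, "wx": 0, "wy": 0, "wz": 0}, {"dx": 0, "dy": 0, "dz": 0, "wx": 0, "wy": 0, "wz": 0}, {"dx": 0, "dy": 0, "dz": 0, "wx": 0, "wy": 0, "wz": 0}])

```text
clock: 13.1
tool_pos: [0.5507, 0.2766, 0.0779]
ee_rot: [[0.246, 0.937, -0.248], [0.663, -0.349, -0.662], [-0.707, -0.001, -0.707]]
ft_force: [-0.2, 0.0, -1.7]
finger_gap: 0.706
grasp_force: 30.0
```

Emit:
arm_command(commands=[{"dx": 0.14, "dy": 0, "dz": 0.14, "wx": 0, "wy": 0, "wz": 0}, {"dx": 0, "dy": 0, "dz": 0, "wx": 0, "wy": 0, "wz": 0}, {"dx": 0, "dy": 0, "dz": 0, "wx": 0, "wy": 0, "wz": 0}])

```text
clock: 13.4
tool_pos: [0.5507, 0.2767, 0.0761]
ee_rot: [[0.246, 0.937, -0.248], [0.663, -0.349, -0.662], [-0.707, -0.001, -0.707]]
ft_force: [0.6, -0.1, -2.0]
finger_gap: 0.701
grasp_force: 30.0
```

Emit:
arm_command(commands=[{"dx": 0.14, "dy": 0, "dz": 0.14, "wx": 0, "wy": 0, "wz": 0}, {"dx": 0, "dy": 0, "dz": 0, "wx": 0, "wy": 0, "wz": 0}, {"dx": 0, "dy": 0, "dz": 0, "wx": 0, "wy": 0, "wz": 0}])

```text
clock: 13.7
tool_pos: [0.551, 0.2766, 0.0748]
ee_rot: [[0.247, 0.937, -0.248], [0.663, -0.349, -0.662], [-0.707, -0.001, -0.707]]
ft_force: [-0.2, -0.0, 1.8]
finger_gap: 0.698
grasp_force: 29.9
```

Emit:
arm_command(commands=[{"dx": 0.14, "dy": 0, "dz": 0.14, "wx": 0, "wy": 0, "wz": 0}, {"dx": 0, "dy": 0, "dz": 0, "wx": 0, "wy": 0, "wz": 0}, {"dx": 0, "dy": 0, "dz": 0, "wx": 0, "wy": 0, "wz": 0}])

```text
clock: 14.0
tool_pos: [0.551, 0.2766, 0.0724]
ee_rot: [[0.247, 0.937, -0.248], [0.663, -0.349, -0.662], [-0.707, -0.001, -0.707]]
ft_force: [0.3, 0.5, 3.2]
finger_gap: 0.697
grasp_force: 29.9
```

Emit:
arm_command(commands=[{"dx": 0.2, "dy": 0, "dz": 0.2, "wx": 0, "wy": 0, "wz": 0}, {"dx": 0, "dy": 0, "dz": 0, "wx": 0, "wy": 0, "wz": 0}, {"dx": 0.2, "dy": 0, "dz": 0.2, "wx": 0, "wy": 0, "wz": 0}, {"dx": 0, "dy": 0, "dz": 0, "wx": 0, "wy": 0, "wz": 0}, {"dx": 0, "dy": 0, "dz": 0, "wx": 0, "wy": 0, "wz": 0}, {"dx": 0, "dy": 0, "dz": 0, "wx": 0, "wy": 0, "wz": 0}])

```text
clock: 14.6
tool_pos: [0.551, 0.2766, 0.0669]
ee_rot: [[0.247, 0.937, -0.248], [0.663, -0.349, -0.662], [-0.707, -0.001, -0.707]]
ft_force: [0.3, 1.0, 5.7]
finger_gap: 0.7
grasp_force: 29.9
```

```bash
python3 log.py; python3 silh.py; python3 - <<'E'
from plan import *
f=[];z=[]
import cv2
for c in("scene","top","scene","top","scene"):
  im=env.get_image(c); s=env.get_state();f.append(s["ft_force"][2]);z.append(s["tool_pos"][2])
  print(c,[[(np.round(d["point"],4).tolist(),round(d["score"],2)) for d in env.spot_point(c,n) if d["point"][1]>.1] for n in("cup_rim","star")])
print(np.mean(f),np.std(f),np.mean(z))
a=env.get_image("scene")[:,:,::-1];b=env.get_image("wrist")[:,:,::-1]
cv2.imwrite("pics/p1.png",cv2.hconcat([cv2.resize(a[110:210,320:420],(400,400),interpolation=2),cv2.resize(b[0:300,120:520],(400,300)) if 0 else cv2.resize(b[0:360,140:500],(400,400))]))
E
```

```text
14.6 [-0.7342  1.2599  0.0396  1.0146  0.3115  1.5812 -1.1788] [0.551  0.2766 0.0669] [0.2628 1.0006 5.7464] 0.7000350624164675 29.92517530481564
[[ 0.2466  0.937  -0.2476]
 [ 0.6627 -0.3494 -0.6624]
 [-0.7072 -0.0007 -0.7071]]
-12 [24.  -1.6] 2.145
-8 [25.2 -1.3] 1.729
-4 [25.9 -1. ] 1.283
0 [26.2 -0. ] 1.747
4 [26.2 -0.8] 1.235
8 [25.8 -0.5] 1.597
scene [[([0.5549, 0.2925, 0.0328], 0.92), ([0.5573, 0.2912, 0.0378], 0.18)], [([0.5555, 0.2903, 0.04], 0.57)]]
top [[([0.5569, 0.2893, 0.0335], 0.57)], [([0.558, 0.2914, 0.0339], 0.6), ([0.5548, 0.2861, 0.1105], 0.6), ([0.5667, 0.2413, 0.0035], 0.42)]]
scene [[([0.5575, 0.2956, 0.0305], 0.56)], [([0.5563, 0.2874, 0.0347], 0.47)]]
top [[([0.5567, 0.293, 0.0321], 0.84)], [([0.5586, 0.2918, 0.0335], 0.36)]]
scene [[([0.5548, 0.2952, 0.0318], 0.69)], [([0.557, 0.2876, 0.0368], 0.6)]]
6.4182966864794295 0.5135124069585989 0.06693115441719921
```

View pics/p1.png

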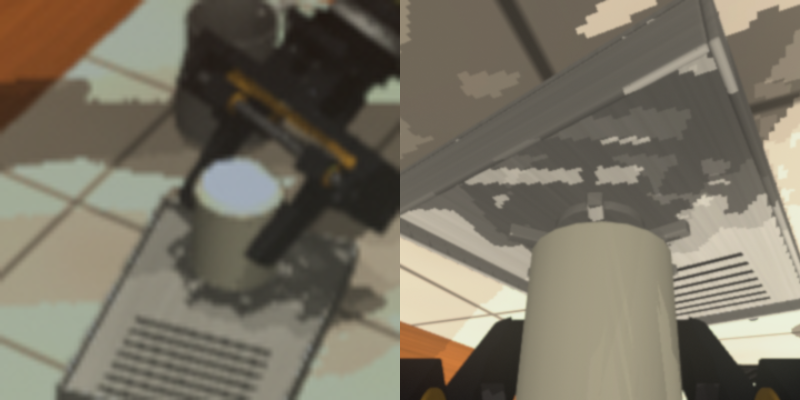

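Scene and wrist show the rim seated on the star: arm tips at composite 510 and 690, cup centre at about 601. Load is about 8 N, which matches 8 mm. I hold here.

Emit:
arm_command(commands=[{"dx": 0, "dy": 0, "dz": 0, "wx": 0, "wy": 0, "wz": 0}, {"dx": 0, "dy": 0, "dz": 0, "wx": 0, "wy": 0, "wz": 0}, {"dx": 0, "dy": 0, "dz": 0, "wx": 0, "wy": 0, "wz": 0}, {"dx": 0, "dy": 0, "dz": 0, "wx": 0, "wy": 0, "wz": 0}, {"dx": 0, "dy": 0, "dz": 0, "wx": 0, "wy": 0, "wz": 0}, {"dx": 0, "dy": 0, "dz": 0, "wx": 0, "wy": 0, "wz": 0}, {"dx": 0, "dy": 0, "dz": 0, "wx": 0, "wy": 0, "wz": 0}, {"dx": 0, "dy": 0, "dz": 0, "wx": 0, "wy": 0, "wz": 0}, {"dx": 0, "dy": 0, "dz": 0, "wx": 0, "wy": 0, "wz": 0}, {"dx": 0, "dy": 0, "dz": 0, "wx": 0, "wy": 0, "wz": 0}, {"dx": 0, "dy": 0, "dz": 0, "wx": 0, "wy": 0, "wz": 0}, {"dx": 0, "dy": 0, "dz": 0, "wx": 0, "wy": 0, "wz": 0}])

```text
clock: 16.75
tool_pos: [0.5509, 0.2766, 0.0669]
ee_rot: [[0.247, 0.937, -0.248], [0.663, -0.349, -0.662], [-0.707, -0.001, -0.707]]
ft_force: [1.3, 0.6, 6.3]
finger_gap: 0.703
grasp_force: 29.9
```

Emit:
arm_command(commands=[{"dx": 0, "dy": 0, "dz": 0, "wx": 0, "wy": 0, "wz": 0}, {"dx": 0, "dy": 0, "dz": 0, "wx": 0, "wy": 0, "wz": 0}, {"dx": 0, "dy": 0, "dz": 0, "wx": 0, "wy": 0, "wz": 0}, {"dx": 0, "dy": 0, "dz": 0, "wx": 0, "wy": 0, "wz": 0}, {"dx": 0, "dy": 0, "dz": 0, "wx": 0, "wy": 0, "wz": 0}, {"dx": 0, "dy": 0, "dz": 0, "wx": 0, "wy": 0, "wz": 0}, {"dx": 0, "dy": 0, "dz": 0, "wx": 0, "wy": 0, "wz": 0}, {"dx": 0, "dy": 0, "dz": 0, "wx": 0, "wy": 0, "wz": 0}, {"dx": 0, "dy": 0, "dz": 0, "wx": 0, "wy": 0, "wz": 0}, {"dx": 0, "dy": 0, "dz": 0, "wx": 0, "wy": 0, "wz": 0}, {"dx": 0, "dy": 0, "dz": 0, "wx": 0, "wy": 0, "wz": 0}, {"dx": 0, "dy": 0, "dz": 0, "wx": 0, "wy": 0, "wz": 0}])

```text
clock: 17.95
tool_pos: [0.551, 0.2766, 0.0669]
ee_rot: [[0.247, 0.937, -0.248], [0.663, -0.349, -0.662], [-0.707, -0.001, -0.707]]
ft_force: [0.7, 0.8, 6.5]
finger_gap: 0.703
grasp_force: 29.9
```

Emit:
arm_command(commands=[{"dx": 0, "dy": 0, "dz": 0, "wx": 0, "wy": 0, "wz": 0}, {"dx": 0, "dy": 0, "dz": 0, "wx": 0, "wy": 0, "wz": 0}, {"dx": 0, "dy": 0, "dz": 0, "wx": 0, "wy": 0, "wz": 0}, {"dx": 0, "dy": 0, "dz": 0, "wx": 0, "wy": 0, "wz": 0}, {"dx": 0, "dy": 0, "dz": 0, "wx": 0, "wy": 0, "wz": 0}, {"dx": 0, "dy": 0, "dz": 0, "wx": 0, "wy": 0, "wz": 0}, {"dx": 0, "dy": 0, "dz": 0, "wx": 0, "wy": 0, "wz": 0}, {"dx": 0, "dy": 0, "dz": 0, "wx": 0, "wy": 0, "wz": 0}, {"dx": 0, "dy": 0, "dz": 0, "wx": 0, "wy": 0, "wz": 0}, {"dx": 0, "dy": 0, "dz": 0, "wx": 0, "wy": 0, "wz": 0}, {"dx": 0, "dy": 0, "dz": 0, "wx": 0, "wy": 0, "wz": 0}, {"dx": 0, "dy": 0, "dz": 0, "wx": 0, "wy": 0, "wz": 0}])

```text
clock: 19.15
tool_pos: [0.551, 0.2766, 0.067]
ee_rot: [[0.247, 0.937, -0.248], [0.663, -0.349, -0.662], [-0.707, -0.001, -0.707]]
ft_force: [1.1, 0.6, 6.4]
finger_gap: 0.702
grasp_force: 29.9
```

```bash
python3 -c "
from station import env
s=env.get_state();print(s['clock'],s['tool_pos'],s['ft_force'],s['grasp_force'])
assert 3.5<s['ft_force'][2]<9 and abs(s['tool_pos'][2]-.0669)<.002
print(env.finish_job())"
```

```text
19.15 [0.55096466 0.27663204 0.06695063] [1.0967564  0.55035131 6.42145432] 29.925304191419855
the job is handed in; nothing more can be done
None
```

The job is handed in: the cup is still gripped mouth-down on the star, centred to within a few mm, pressed about 8 mm (estimated from a load of about 8 N) and held steadily for about 4.5 s, and I saw no contact with the jug, canister or other cup.

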